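# Squeeze-test battery vent plugs and fit the firm one

## Robot

A 6-joint arm with a two-finger parallel gripper is mounted at the origin on the work surface. World frame = base frame: x ahead of the robot, y to its left, z up, the work surface at z = 0. Lengths are in m, angles in rad, forces in N, time in s.
With the tool pointing down it reaches from about 0.275 to 0.875 m from the base axis. Payload 12.5 kg.
Tool frame: the origin (TCP) lies at the centre of the arm's flange, where the gripper is bolted on; the fingertips stand 173 mm ahead of it and the grasp point (between the pads) lies 155 mm ahead of it (ctrl.tip_extent is the z of the fingertips in the tool frame, in m); z points along the fingers, y is the direction in which the jaws open and shut (so a half turn about z gives the same grasp; the last joint's range is limited). The gripper opens to 85 mm and grips with 20 to 120 N. Pads are 22 mm wide; open, the fingers measure 114 mm over their backs; the gripper's body (76 mm by 85 mm) begins 54 mm behind the grasp point. The pads swing forward as they close: fully open they stand 13 mm farther back than shut.
Start: joints at [1.166, 0.351, 1.652, -0, 1.139, -0.085], TCP at [0.173, 0.522, 0.405] pointing down, gripper open.
Joint ranges: [-2.75, 2.75], [-0.79, 2.1], [0.01, 2.65], [-1.57, 4.71], [0.07, 3.14], [-2.87, 2.87]. Speed limits (rad/s): [2.22, 2.22, 2.79, 3.14, 3.14, 3.14].

## Interface

Orientations are given as [roll, pitch, yaw] about the fixed x, y, z axes, in that order (R = Rz(yaw) Ry(pitch) Rx(roll)).
In Python, from cell import monitor, cams, ctrl gives the robot as it stands. The module is installed in compiled form; this text tells all that it offers.
- The arm moves only by the tool step_arm, never from a script. Its argument "motion" is a list of rows, each an object with "gripper": the finger opening in mm, from 0 to 85.4; "delta_pos": the shift along the world's x, y, z in units of 25 mm (1.0 is 25 mm), a list of three; "turn": the turn about the world's z in units of 5 degrees (1.0 is 5 degrees). In form: [{"gripper": gripper, "delta_pos": [dx, dy, dz], "turn": turn}, ...]. A call has 1 to 12 rows; each row shifts and turns the commanded pose from where the row before left it; what a row does not reach is not made up. A row lasts 1/10 s, in which the tool goes at most 50 mm and 8.59 degrees, less where a joint would pass 70% of its speed; a pose out of reach is approached as far as the arm can. A call is refused whole if a number of a shift passes 1 or a number of a turn 1, either way. A call with a gripper value outside its range is refused whole. The fingers move at their own pace and stop on an object; "newtons" is the grip in N (left out, the last holds). Time passes only in rows, so rows that do not move let the fingers close. It gives the time, the measured TCP pose, the force and the opening at its end, in the units of the state.
- monitor.get_state(): the state, without advancing time (a new reading comes with each control period).
- cams.snapshot(name): name is "side" or "top" or "wrist"; returns (picture, depth): 420x560x3 uint8, red, green, blue; 420x560 float32, m along the optical axis (not along the pixel's ray), 0 where there is no reading.
- cams.calibration(name): a dict with "fx", "fy", "cx", "cy" (pixels), "R" (3x3) and "t" (3): a world point X has camera coordinates R X + t. Camera axes: x right, y down, z forward; pixel columns grow to the right and rows downward; lengths in m; the calibration is good to about 2 mm. A picture is of the moment at which its call begins: read the wrist's pose just before it. calibration takes no time and is no camera call; for the wrist camera it gives the pose at the moment of the call.
- ctrl.job_done(): hands the job in, once; it reports no verdict.
The state is a dict: "time": time; "joints": joint angles; "joint_vel": joint speeds; "joint_torque": joint torques, N m; "ee_pos": TCP position; "tcp_rot": TCP orientation; "contact_force": force on the tool from outside, world axes, zero at the start; "wrist_torque": the same for the moment, N m; "grip_width": finger opening in m.
Only numpy, scipy, OpenCV 4.12 (cv2) and the standard library are available. Lean on these libraries where they do the work, as an engineer would, in place of code of your own. Each camera call takes 0.05 s, during which the arm holds its last target.

## Task

Squeeze each of the three rubber-headed vent plugs gently (far below 80 N) across its head to feel whether it is firm or has gone soft: only one is still firm. Fit the firm plug fully home, flange flat on the orange seal ring round the open vent port of the battery, with a firm downward push of about 12 N, never more than 30 N; put the two soft plugs in the red scrap bin and never try a soft one in the battery. Leave the screwdriver, jar and tape alone.

Things in the scene. Friction and masses are not known exactly. Their poses are not given: they have to be found in the camera images.
- plug_a_center (a point): centre of the black rubber head of one of three vent plugs that look alike. Head: 36 mm along x (the two cheeks to squeeze), 56 mm along y, 32 mm tall. Under it a 10 mm neck, then a yellow flange 36 mm across, 10 mm thick, underside 36 mm below this point; then a stem 22 mm across, 24 mm long, with a tapered foot, tip 60 mm below this point. z up. About 90 g. Hangs by its flange in the stand at the start.
- plug_b_center (a point): the same point of another plug, size and axes as plug_a. Any of the three may be the firm one; the other two are soft. Squeezed across x by fingers on both cheeks, the firm head gives at most 2.4 mm in all (stays over 32 mm wide) and springs back; a soft head yields at about 5 N on each cheek, until it is 12 mm narrower (24 mm wide), and stays dented.
- plug_c_center (a point): the same point of the third plug, same size, axes and behaviour as told for plug_a and plug_b
- port (a point): centre of the top of the orange seal ring round the battery's vent port, 183 mm above the table; axes as the battery's. The ring (46 mm across, 30 mm bore) stands 8 mm above the flat blue lid; under it is a round hole 25 mm across, 35 mm deep. A plug that is home has its flange on the ring: its head's centre is then 36 mm above this point. Any yaw will do. The point does not sink with the ring.
- seal (a joint): how far the springy seal ring is pressed down, m: 0 free; it gives 1 mm for every 6 N (12 N: 0.002; 30 N: 0.005) and rises again when let go
- stand: plug stand, fixed: a white-topped block 90 mm (x) by 240 mm (y), 100 mm tall, origin at the centre of its underside; the plugs hang in a row along its y, 75 mm apart, in loose holes in its top.
- bin: red open scrap bin, fixed, 160 mm (x) by 200 mm (y) by 60 mm tall, walls and floor 5 mm, origin at the centre of its underside. A plug whose head centre lies inside the walls counts as in.
- screwdriver: screwdriver lying on the table: leave alone
- jar: white jar with blue cap, 60 mm across, 85 mm tall: leave alone
- tape: green roll of tape, 90 mm across, 25 mm tall: leave alone
- battery: the cream battery, 211 by 178 mm, 175 mm tall to the lid's top, fixed; origin at the centre of its underside, under the port. Two steel terminal posts 16 mm in diameter and 16 mm tall stand on the lid at x = +85 mm, y = +-66 mm.
- plug_a_l (a joint): how far one cheek of plug_a's head is pressed in, m (0 as it starts, 0.006 fully dented); both cheeks move in alike. It tells nothing before the plug is squeezed: firm comes to 0.0012 at most, soft goes further and stays there
- plug_b_l (a joint): the same for plug_b
- plug_c_l (a joint): the same for plug_c
There are look-alikes about, which are no part of the job. Leave any purple look-alike of the part that bears plug_b_center alone. Leave any purple look-alike of the part that bears plug_c_center alone.

How it is judged:
On the way:
1. a plug is pushed home in the port with at least 6 N (seal ring down by over 1 mm) for a moment (((horizontal distance between plug_a_center and port below 0.005 m and z of plug_a_center in the frame of port below 0.0385 m and value of joint seal above 0.001 m) or (horizontal distance between plug_b_center and port below 0.005 m and z of plug_b_center in the frame of port below 0.0385 m and value of joint seal above 0.001 m) or (horizontal distance between plug_c_center and port below 0.005 m and z of plug_c_center in the frame of port below 0.0385 m and value of joint seal above 0.001 m))), for 0.1 s.
At the end, for the whole second after the job is handed in: The firm plug sits in the port (axis within 5 mm, flange within 2.5 mm of the seal ring, upright within 0.08 rad) and both soft plugs lie at rest with their heads' centres inside the scrap bin, dented by the squeeze (over 2 mm a cheek); everything is released (((horizontal distance between plug_a_center and port below 0.005 m and z of plug_a_center in the frame of port below 0.0385 m and angle between plug_a_center's own z axis and vertical below 0.08 rad and linear speed of each of plug_a, plug_b, plug_c below 0.04 m/s and value of joint plug_a_l below 0.0018 m and x of plug_b_center in the frame of bin between -0.075 and 0.075 m and y of plug_b_center in the frame of bin between -0.095 and 0.095 m and z of plug_b_center in the frame of bin between 0 and 0.085 m and value of joint each of plug_b_l, plug_c_l above 0.002 m and x of plug_c_center in the frame of bin between -0.075 and 0.075 m and y of plug_c_center in the frame of bin between -0.095 and 0.095 m and z of plug_c_center in the frame of bin between 0 and 0.085 m) or (horizontal distance between plug_b_center and port below 0.005 m and z of plug_b_center in the frame of port below 0.0385 m and angle between plug_b_center's own z axis and vertical below 0.08 rad and linear speed of each of plug_b, plug_a, plug_c below 0.04 m/s and value of joint plug_b_l below 0.0018 m and x of plug_a_center in the frame of bin between -0.075 and 0.075 m and y of plug_a_center in the frame of bin between -0.095 and 0.095 m and z of plug_a_center in the frame of bin between 0 and 0.085 m and value of joint each of plug_a_l, plug_c_l above 0.002 m and x of plug_c_center in the frame of bin between -0.075 and 0.075 m and y of plug_c_center in the frame of bin between -0.095 and 0.095 m and z of plug_c_center in the frame of bin between 0 and 0.085 m) or (horizontal distance between plug_c_center and port below 0.005 m and z of plug_c_center in the frame of port below 0.0385 m and angle between plug_c_center's own z axis and vertical below 0.08 rad and linear speed of each of plug_c, plug_a, plug_b below 0.04 m/s and value of joint plug_c_l below 0.0018 m and x of plug_a_center in the frame of bin between -0.075 and 0.075 m and y of plug_a_center in the frame of bin between -0.095 and 0.095 m and z of plug_a_center in the frame of bin between 0 and 0.085 m and value of joint each of plug_a_l, plug_b_l above 0.002 m and x of plug_b_center in the frame of bin between -0.075 and 0.075 m and y of plug_b_center in the frame of bin between -0.095 and 0.095 m and z of plug_b_center in the frame of bin between 0 and 0.085 m))); the robot touches nothing.
It fails at once if a soft plug is put into the battery's port ((horizontal distance between plug_a_center and port below 0.02 m and z of plug_a_center in the frame of port below 0.055 m and value of joint plug_a_l above 0.0025 m) or (horizontal distance between plug_b_center and port below 0.02 m and z of plug_b_center in the frame of port below 0.055 m and value of joint plug_b_l above 0.0025 m) or (horizontal distance between plug_c_center and port below 0.02 m and z of plug_c_center in the frame of port below 0.055 m and value of joint plug_c_l above 0.0025 m)).
It fails at once if the seal ring is pressed down with more than 30 N (value of joint seal above 0.005 m).
It fails at once if a plug is crushed between the fingers with more than about 80 N on each cheek (contact force between any of plug_a, plug_b, plug_c and the fingers above 160 N).
It fails at once if the screwdriver, jar or tape is shifted by more than 20 mm (distance of any of screwdriver, jar, tape from where it was at the start of the episode above 0.02 m).
It also fails if it takes over 72 s, if anything falls off the work surface, if the arm or the gripper's body presses on something with over 40 N, if the wrist force passes 120 N, or if a joint passes its speed limit or range.

## Working session

There is one attempt and no reset: what is moved stays moved. The work goes in short steps, Python scripts to look and compute and a tool call to move; the robot and the scene stay as the last step left them, time stands still between calls to the robot, and variables do not carry over. Pictures are saved under pics/ and viewed, and the job is handed in when it is done.

Besides the shell and the picture viewer there is one more tool, called after "Emit:" in YAML: its name, and indented under it one key for each argument. step_arm: Moves the arm, as the interface text tells. Its arguments: {"type":"object","properties":{"motion":{"type":"array","items":{"type":"object","properties":{"gripper":{"type":"number"},"delta_pos":{"type":"array","items":{"type":"number"}},"turn":{"type":"number"}}}},"newtons":{"type":"number"}},"required":["motion"]}

```bash
mkdir -p pics
python3 - <<'E'
from cell import monitor,cams,ctrl
import cv2
s=monitor.get_state();print({k:s[k] for k in('time','ee_pos','tcp_rot','contact_force','grip_width')},ctrl.tip_extent)
import numpy as np
for n in('top','side'):
    p,d=cams.snapshot(n);cv2.imwrite(f'pics/{n}0.png',p[:,:,::-1]);np.savez(f'{n}0.npz',p=p,d=d,**cams.calibration(n))
    c=cams.calibration(n);print(n,c['fx'],c['cx'],-c['R'].T@c['t'],c['R'].round(3).tolist())
E
```

```text
{'time': 0.0, 'ee_pos': array([0.1728251 , 0.52200161, 0.40415207]), 'tcp_rot': array([-3.14043971e+00, -1.11657173e-04,  2.82181488e+00]), 'contact_force': array([0.44067796, 0.09206378, 0.64152784]), 'grip_width': 0.08549883260838043} 0.1734
top 543.8250328100844 273.423279177131 [0.45440125 0.02142333 1.47325003] [[0.027, -1.0, 0.006], [-0.997, -0.027, -0.078], [0.078, -0.004, -0.997]]
side 487.04037633878255 279.9644190033393 [ 0.20115644 -0.83658863  0.82638648] [[0.907, -0.421, -0.018], [-0.267, -0.542, -0.797], [0.326, 0.727, -0.604]]
```

View pics/top0.png

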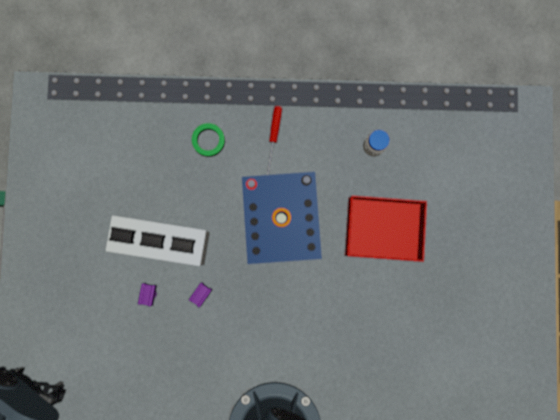

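View pics/side0.png

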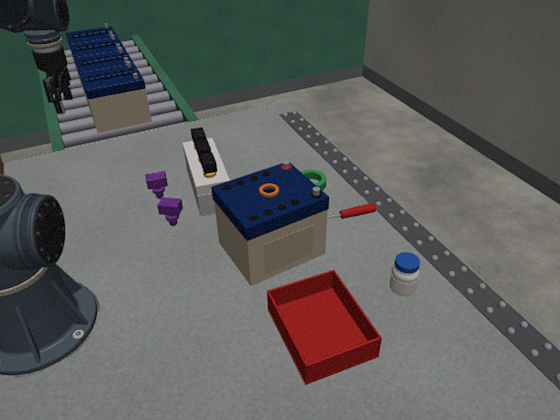

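The top view shows three black heads in the white stand at about (122,235), (152,240) and (182,244). The port's orange ring is at (281,217) and the red bin at (386,229). The candidates that could be mistaken for plugs are the purple look-alikes at (148,294) and (200,294), lying on the table, which I'll leave alone. Next I'll measure and crop.

```bash
cat > h.py <<'E'
import numpy as np,cv2
def world(z,u,v,d):
    pc=np.stack([(u-z['cx'])/z['fx']*d,(v-z['cy'])/z['fy']*d,d],-1)
    return (pc-z['t'])@z['R']
def grid(z):
    v,u=np.mgrid[0:420,0:560]; return world(z,u,v,z['d'])
E
python3 - <<'E'
from h import *
for n in('top','side'):
    z=dict(np.load(n+'0.npz')); W=grid(z); p=z['p'].astype(int); hsv=cv2.cvtColor(z['p'],cv2.COLOR_RGB2HSV)
    X=W
    print(n)
    dark=(p.max(2)<60)&(W[...,2]>.115)&(W[...,2]<.16)&(W[...,0]>.3)&(W[...,1]>.12)
    k,l,st,c=cv2.connectedComponentsWithStats(dark.astype(np.uint8))
    for i in range(1,k):
        if st[i,4]>40:
            q=W[l==i]; top=q[q[:,2]>np.percentile(q[:,2],60)-.004]
            r=cv2.minAreaRect(q[:,:2].astype(np.float32)*1000)
            print('head',c[i],st[i,4],q.mean(0),np.percentile(q[:,2],[5,50,95]),r)
    org=(hsv[...,0]>8)&(hsv[...,0]<20)&(hsv[...,1]>150)&(hsv[...,2]>120)&(W[...,2]>.15)&(W[...,2]<.21)
    q=W[org]; print('ring',len(q),q.mean(0),q.min(0),q.max(0))
    if len(q): print(cv2.minEnclosingCircle(q[:,:2].astype(np.float32)*1000))
    red=((hsv[...,0]<6)|(hsv[...,0]>174))&(hsv[...,1]>150)&(W[...,1]<-.05)&(W[...,0]<.62)&(W[...,2]<.09)
    q=W[red]; rim=q[q[:,2]>.05];print('bin',len(q),cv2.minAreaRect(rim[:,:2].astype(np.float32)*1000),rim[:,2].mean(),q[:,2].min())
    wh=(p.min(2)>170)&(W[...,2]>.08)&(W[...,2]<.115)&(W[...,1]>.1)&(W[...,0]<.6)
    q=W[wh]; print('stand',len(q),cv2.minAreaRect(q[:,:2].astype(np.float32)*1000) if len(q) else 0,q.mean(0))
z=dict(np.load('top0.npz'))
cv2.imwrite('pics/crop0.png',cv2.resize(z['p'][200:310,95:325,::-1],None,fx=3.4,fy=3.4,interpolation=cv2.INTER_CUBIC))
E
```

```text
top
head [122.07335907 235.16602317] 259 [0.49649768 0.38250275 0.1504518 ] [0.14309153 0.15115871 0.15532585] ((496.664794921875, 383.6563415527344), (51.736061096191406, 28.325597763061523), 82.77403259277344)
head [152.1504065  239.95528455] 246 [0.4868422  0.309046   0.15058169] [0.14581246 0.15058796 0.15561664] ((487.071044921875, 309.2691345214844), (50.037200927734375, 28.32992935180664), 82.78742980957031)
head [181.89944134 244.8603352 ] 179 [0.47689075 0.23639916 0.15097947] [0.14638074 0.15120856 0.15567107] ((477.3133850097656, 235.3271026611328), (51.237213134765625, 28.170087814331055), 82.8934555053711)
ring 120 [ 0.5497556  -0.00192282  0.18156565] [ 0.52956773 -0.0230639   0.17185777] [0.57078756 0.01766259 0.18917486]
((549.1681518554688, -1.762344241142273), 21.627605438232422)
bin 4616 ((536.7970581054688, -279.87091064453125), (198.82008361816406, 156.93344116210938), 87.22157287597656) 0.05811589642754663 -0.006989433626307545
stand 2044 ((487.68505859375, 312.32489013671875), (238.2248077392578, 88.077392578125), 82.56948852539062) [0.48693866 0.3061883  0.0992416 ]
side
head [203.46405229 150.31045752] 612 [0.48136303 0.28834948 0.14705945] [0.12898772 0.15028176 0.15380277] ((484.7460632324219, 309.7116394042969), (203.21929931640625, 35.55985641479492), 82.68016815185547)
ring 128 [ 0.54749155 -0.00364755  0.18155502] [ 0.52561167 -0.02417399  0.17466244] [0.57413271 0.02109475 0.18595336]
((550.021484375, -0.4491523504257202), 24.636531829833984)
bin 8059 ((534.1925659179688, -279.8980712890625), (201.80453491210938, 160.6759033203125), 87.1690902709961) 0.05684913742107681 -0.004339151438050146
stand 754 ((486.51885986328125, 313.219482421875), (244.23614501953125, 86.89509582519531), 82.62554168701172) [0.47835451 0.29060452 0.09998774]
```

View pics/crop0.png

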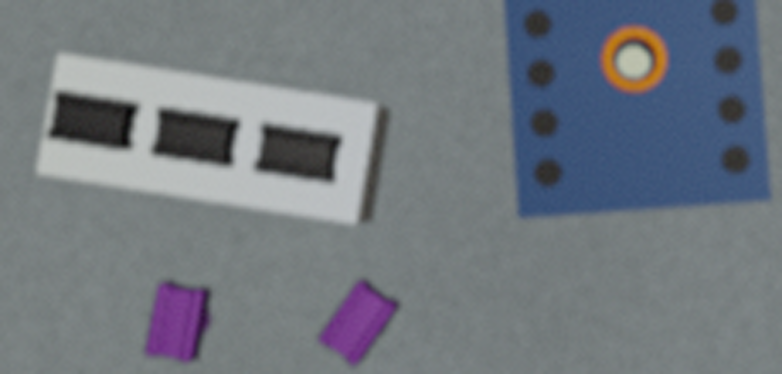

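The crop confirms three black heads in the white stand, with the purple ones lying apart from it. The heights fit: head tops are at about 0.152, the stand at 0.100 and the ring at 0.183. I place plug 1 at (0.496,0.384), plug 2 at (0.487,0.3095) and plug 3 at (0.477,0.235). The stand's yaw is about -7.3°, so the tool yaw should be 82.7°.

Emit:
step_arm:
  motion:
    - {"gripper": 85, "delta_pos": [0.8, -0.34, 0], "turn": -1}
    - {"gripper": 85, "delta_pos": [0.8, -0.34, 0], "turn": -1}
    - {"gripper": 85, "delta_pos": [0.8, -0.34, 0], "turn": -1}
    - {"gripper": 85, "delta_pos": [0.8, -0.34, 0], "turn": -1}
    - {"gripper": 85, "delta_pos": [0.8, -0.34, 0], "turn": -1}
    - {"gripper": 85, "delta_pos": [0.8, -0.34, 0], "turn": -1}
    - {"gripper": 85, "delta_pos": [0.8, -0.34, 0], "turn": -1}
    - {"gripper": 85, "delta_pos": [0.8, -0.34, 0], "turn": -1}
    - {"gripper": 85, "delta_pos": [0.8, -0.34, 0], "turn": -1}
    - {"gripper": 85, "delta_pos": [0.8, -0.34, 0], "turn": -1}
    - {"gripper": 85, "delta_pos": [0.8, -0.34, 0], "turn": -1}
    - {"gripper": 85, "delta_pos": [0.8, -0.34, 0], "turn": -1}
  newtons: 20

```text
time: 1.3
ee_pos: [0.4136, 0.4197, 0.4044]
tcp_rot: [-3.141, 0.0, 1.771]
contact_force: [0.9, 0.4, -0.5]
grip_width: 0.085
```

Emit:
step_arm:
  motion:
    - {"gripper": 85, "delta_pos": [0.8, -0.34, 0], "turn": -1}
    - {"gripper": 85, "delta_pos": [0.8, -0.34, 0], "turn": -1}
    - {"gripper": 85, "delta_pos": [0.8, -0.34, 0], "turn": -1}
    - {"gripper": 85, "delta_pos": [0.9, -0.4, 0], "turn": -0.8}
    - {"gripper": 85, "delta_pos": [0, 0, 0], "turn": 0}
    - {"gripper": 85, "delta_pos": [0, 0, 0], "turn": 0}

```text
time: 1.9
ee_pos: [0.4953, 0.3845, 0.4042]
tcp_rot: [-3.141, 0.001, 1.443]
contact_force: [0.4, 0.4, -0.1]
grip_width: 0.0848
```

Run:
```python
from cell import monitor,cams
from h import *
s=monitor.get_state();print(s['time'],s['ee_pos'],s['tcp_rot'],s['contact_force'])
c=cams.calibration('wrist');p,d=cams.snapshot('wrist');np.savez('w1.npz',p=p,d=d,**c)
cv2.imwrite('pics/w1.png',p[:,:,::-1])
```

```text
1.9 [0.49533719 0.38447331 0.40417126] [-3.14068208e+00  5.53942084e-04  1.44335327e+00] [ 0.35736362  0.4186721  -0.10922867]
```

View pics/w1.png

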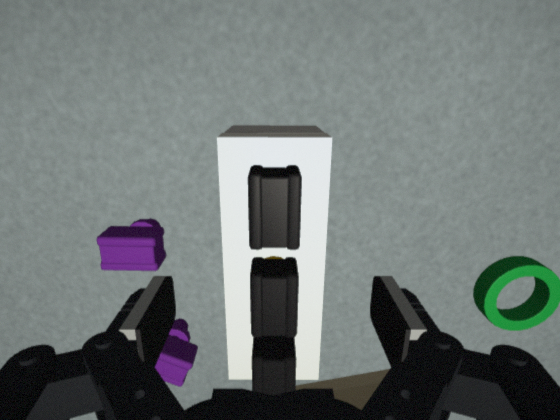

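Run:
```python
from h import *
z=dict(np.load('w1.npz'));W=grid(z);print(z['R'].round(3),-z['R'].T@z['t'])
for u,v in[(275,205),(274,300),(274,360),(275,172),(130,250),(520,300),(274,150),(150,310)]:print(u,v,W[v,u].round(4))
dark=(z['p'].max(2)<75)&(W[...,2]>.145)&(W[...,2]<.158)
k,l,st,c=cv2.connectedComponentsWithStats(dark.astype(np.uint8))
for i in range(1,k):
    if st[i,4]>200:
        q=W[l==i];print(c[i],st[i],q.mean(0),cv2.minAreaRect(q[:,:2].astype(np.float32)*1000))
```

```text
[[ 0.992 -0.128 -0.001]
 [-0.121 -0.939  0.322]
 [-0.042 -0.319 -0.947]] [0.50613037 0.46698218 0.37261155]
275 205 [0.4982 0.3944 0.1514]
274 300 [0.4882 0.321  0.1516]
274 360 [0.481  0.2642 0.1494]
275 172 [0.5008 0.4138 0.1378]
130 250 [0.3538 0.3425 0.0755]
520 300 [ 7.809e-01  1.815e-01 -4.000e-04]
274 150 [0.5013 0.4226 0.0988]
150 310 [0.4548 0.401  0.2706]
[273.78971827 211.69909962] [ 248  172   53   77 3443] [0.49677326 0.38929312 0.15096346] ((496.90765380859375, 389.0854797363281), (54.23584747314453, 34.77425765991211), 82.60782623291016)
[273.69515963 303.91692413] [ 251  271   47   67 2913] [0.48745099 0.31681784 0.15082778] ((487.00244140625, 313.7964782714844), (56.7359733581543, 34.63047790527344), 82.65950775146484)
[273.2088916  373.52009744] [ 252  352   44   43 1642] [0.47873803 0.25165691 0.15049691] ((478.7381591796875, 249.2430419921875), (38.32064437866211, 35.83559799194336), 82.45149230957031)
```

The wrist view shows plug 1 at (274,212) with plugs 2 and 3 below it in the image, and the purple ones off to the left. The wrist measurement puts plug 1 at (0.497,0.388) with a 54×35 mm footprint, which matches the head size given. I'll descend and squeeze.

Emit:
step_arm:
  motion:
    - {"gripper": 85, "delta_pos": [0.06, 0.14, -0.8], "turn": 0}
    - {"gripper": 85, "delta_pos": [0, 0, -0.9], "turn": 0}
    - {"gripper": 85, "delta_pos": [0, 0, -0.9], "turn": 0}
    - {"gripper": 85, "delta_pos": [0, 0, -0.9], "turn": 0}
    - {"gripper": 85, "delta_pos": [0, 0, -0.7], "turn": 0}
    - {"gripper": 85, "delta_pos": [0, 0, -0.32], "turn": 0}
    - {"gripper": 60, "delta_pos": [0, 0, 0], "turn": 0}
    - {"gripper": 45, "delta_pos": [0, 0, 0], "turn": 0}
    - {"gripper": 40, "delta_pos": [0, 0, 0], "turn": 0}

```text
time: 2.85
ee_pos: [0.4969, 0.3884, 0.2928]
tcp_rot: [3.14, -0.001, 1.443]
contact_force: [0.3, -1.5, 0.5]
grip_width: 0.0432
```

Emit:
step_arm:
  motion:
    - {"gripper": 30, "delta_pos": [0, 0, 0], "turn": 0}
    - {"gripper": 20, "delta_pos": [0, 0, 0], "turn": 0}
    - {"gripper": 20, "delta_pos": [0, 0, 0], "turn": 0}
    - {"gripper": 20, "delta_pos": [0, 0, 0], "turn": 0}
    - {"gripper": 20, "delta_pos": [0, 0, 0], "turn": 0}

```text
time: 3.35
ee_pos: [0.4971, 0.3883, 0.2929]
tcp_rot: [3.14, -0.001, 1.443]
contact_force: [-2.1, 0.4, 6.6]
grip_width: 0.0331
```

Emit:
step_arm:
  motion:
    - {"gripper": 20, "delta_pos": [0, 0, 0], "turn": 0}
    - {"gripper": 20, "delta_pos": [0, 0, 0], "turn": 0}
    - {"gripper": 20, "delta_pos": [0, 0, 0], "turn": 0}
    - {"gripper": 20, "delta_pos": [0, 0, 0], "turn": 0}

```text
time: 3.75
ee_pos: [0.4971, 0.3883, 0.2929]
tcp_rot: [3.14, -0.001, 1.443]
contact_force: [-0.7, 0.0, 6.8]
grip_width: 0.0331
```

The width held at 33.1 mm under 20 N, so plug 1 is firm. I'll tighten the grip moderately, lift it, and go above the port.

Emit:
step_arm:
  motion:
    - {"gripper": 20, "delta_pos": [0, 0, 0], "turn": 0}
    - {"gripper": 20, "delta_pos": [0, 0, 0], "turn": 0}
    - {"gripper": 20, "delta_pos": [0, 0, 0.4], "turn": 0}
    - {"gripper": 20, "delta_pos": [0, 0, 0.9], "turn": 0}
    - {"gripper": 20, "delta_pos": [0, 0, 0.9], "turn": 0}
    - {"gripper": 20, "delta_pos": [0, 0, 0.9], "turn": 0}
    - {"gripper": 20, "delta_pos": [0, 0, 0.9], "turn": 0}
    - {"gripper": 20, "delta_pos": [0, 0, 0.9], "turn": 0}
    - {"gripper": 20, "delta_pos": [0, 0, 0.9], "turn": 0}
    - {"gripper": 20, "delta_pos": [0, 0, 0.9], "turn": 0}
  newtons: 45

```text
time: 4.75
ee_pos: [0.4967, 0.3879, 0.4607]
tcp_rot: [3.141, -0.0, 1.443]
contact_force: [-0.1, -0.4, -0.5]
grip_width: 0.0328
```

Emit:
step_arm:
  motion:
    - {"gripper": 20, "delta_pos": [0.1, -0.6, 0], "turn": 0}
    - {"gripper": 20, "delta_pos": [0.13, -1, 0], "turn": 0}
    - {"gripper": 20, "delta_pos": [0.13, -1, 0], "turn": 0}
    - {"gripper": 20, "delta_pos": [0.13, -1, 0], "turn": 0}
    - {"gripper": 20, "delta_pos": [0.13, -1, 0], "turn": 0}
    - {"gripper": 20, "delta_pos": [0.13, -1, 0], "turn": 0}
    - {"gripper": 20, "delta_pos": [0.13, -1, 0], "turn": 0}
    - {"gripper": 20, "delta_pos": [0.13, -1, 0], "turn": 0}
    - {"gripper": 20, "delta_pos": [0.13, -1, 0], "turn": 0}
    - {"gripper": 20, "delta_pos": [0.13, -1, 0], "turn": 0}
    - {"gripper": 20, "delta_pos": [0.13, -1, 0], "turn": 0}
    - {"gripper": 20, "delta_pos": [0.13, -1, 0], "turn": 0}

```text
time: 5.95
ee_pos: [0.5347, 0.0963, 0.4585]
tcp_rot: [-3.141, 0.0, 1.443]
contact_force: [0.8, -0.1, -1.2]
grip_width: 0.0329
```

Emit:
step_arm:
  motion:
    - {"gripper": 20, "delta_pos": [0.13, -1, 0], "turn": 0}
    - {"gripper": 20, "delta_pos": [0.13, -1, 0], "turn": 0}
    - {"gripper": 20, "delta_pos": [0.13, -1, 0], "turn": 0}
    - {"gripper": 20, "delta_pos": [0.13, -0.6, 0], "turn": 0}
    - {"gripper": 20, "delta_pos": [0.05, -0.37, 0], "turn": 0}
    - {"gripper": 20, "delta_pos": [0, 0, 0], "turn": 0}
    - {"gripper": 20, "delta_pos": [0, 0, 0], "turn": 0}

```text
time: 6.65
ee_pos: [0.5493, -0.0007, 0.459]
tcp_rot: [-3.141, -0.0, 1.443]
contact_force: [-0.7, 0.1, -1.2]
grip_width: 0.0326
```

Run:
```python
from cell import monitor,cams
from h import *
s=monitor.get_state();print(s['time'],s['ee_pos'],s['tcp_rot'],s['contact_force'],s['grip_width'])
for n in('wrist','side'):
    c=cams.calibration(n);p,d=cams.snapshot(n);np.savez(n+'2.npz',p=p,d=d,ee=s['ee_pos'],**c)
    cv2.imwrite(f'pics/{n}2.png',p[:,:,::-1])
```

```text
6.65 [ 0.54926305 -0.00069299  0.45902752] [-3.14123993e+00 -2.25085679e-04  1.44311690e+00] [-0.71911933  0.06949828 -1.16590479] 0.03257013937196124
```

View pics/wrist2.png

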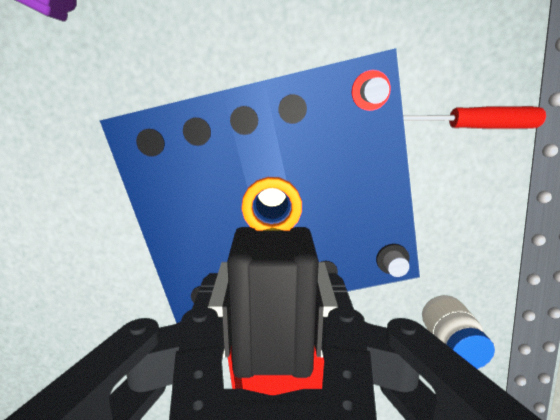

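View pics/side2.png

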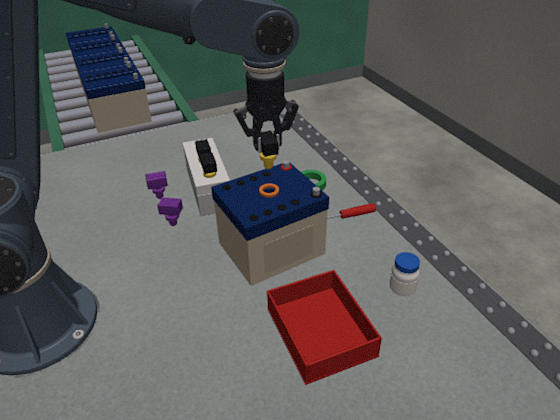

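The wrist view shows the ring at (272,206) and the held head at (273,300). The side view shows the plug hanging upright above the battery. Now I'll compute the offset.

Run:
```python
from h import *
z=dict(np.load('wrist2.npz'));W=grid(z);p=z['p'];hsv=cv2.cvtColor(p,cv2.COLOR_RGB2HSV);ee=z['ee']
org=(hsv[...,0]>8)&(hsv[...,0]<28)&(hsv[...,1]>130)&(hsv[...,2]>120)
k,l,st,c=cv2.connectedComponentsWithStats(org.astype(np.uint8));i=1+np.argmax(st[1:,4]);print(st[i],c[i])
m=(l==i);q=W[m];q=q[(q[:,2]>.178)&(q[:,2]<.19)];print('ring z',np.percentile(q[:,2],[5,50,95]))
# rays at plane z=.183 of outer contour, circle fit
cn=max(cv2.findContours(m.astype(np.uint8),cv2.RETR_EXTERNAL,cv2.CHAIN_APPROX_NONE)[0],key=len)[:,0]
def plane(uv,h):
    r=np.c_[(uv[:,0]-z['cx'])/z['fx'],(uv[:,1]-z['cy'])/z['fy'],np.ones(len(uv))]@z['R']; C=-z['R'].T@z['t']
    return C+r*((h-C[2])/r[:,2])[:,None]
def fit(x):
    A=np.c_[2*x[:,:2],np.ones(len(x))];s=np.linalg.lstsq(A,(x[:,:2]**2).sum(1),rcond=None)[0];return s[:2],np.sqrt(s[2]+s[0]**2+s[1]**2)
x=plane(cn[cn[:,1]<222].astype(float),.183)
print('ring',fit(x))
g=q;print(cv2.minEnclosingCircle(q[:,:2].astype(np.float32)*1000))
# head in tool frame
T=W-ee
hd=(np.abs(T[...,0])<.03)&(np.abs(T[...,1])<.04)&(T[...,2]>-.16)&(T[...,2]<-.12)
print('head z hist',np.histogram(T[hd][:,2],bins=10))
a=1.443-np.pi/2;ex=np.array([np.cos(a),np.sin(a)]);ey=np.array([-ex[1],ex[0]])
for u in range(236,316,12):print(u,T[300,u].round(4),(T[300,u,:2]@ex).round(4))
for v in range(226,400,8):print(v,T[v,273].round(4),(T[v,273,:2]@ey).round(4))
```

```text
[ 242  177   60   54 1497] [271.55177021 204.15163661]
ring z [0.18000034 0.18191929 0.18316694]
ring (array([0.54876929, 0.00091341]), np.float64(0.02204902069782202))
((548.5722045898438, -0.04202744737267494), 22.611248016357422)
head z hist (array([  587,   625,   676,   944, 10498,   683,   627,   527,   689,
         690]), array([-0.15999217, -0.15599313, -0.15199409, -0.14799504, -0.143996  ,
       -0.13999695, -0.13599791, -0.13199887, -0.12799982, -0.12400078,
       -0.12000173]))
236 [-0.012   0.0115 -0.1418] -0.0134
248 [-0.0076  0.011  -0.1417] -0.0089
260 [-0.0032  0.0101 -0.1423] -0.0045
272 [ 0.0012  0.0097 -0.142 ] -0.0
284 [ 0.0056  0.0094 -0.1416] 0.0044
296 [ 0.01    0.009  -0.1413] 0.0088
308 [ 0.0144  0.0081 -0.1419] 0.0133
226 [-0.0015 -0.0151 -0.2787] -0.0151
234 [ 0.0036  0.0251 -0.1678] 0.0253
242 [ 0.0036  0.0254 -0.1588] 0.0257
250 [ 0.0036  0.0252 -0.1519] 0.0254
258 [ 0.0036  0.0255 -0.1446] 0.0258
266 [ 0.0033  0.0234 -0.1424] 0.0237
274 [ 0.0029  0.0201 -0.1426] 0.0203
282 [ 0.0025  0.0168 -0.1427] 0.0169
290 [ 0.0021  0.0139 -0.142 ] 0.014
298 [ 0.0017  0.0104 -0.1422] 0.0105
306 [ 0.0012  0.007  -0.1421] 0.0071
314 [ 0.0007  0.0032 -0.1426] 0.0033
322 [ 0.0004  0.0004 -0.1416] 0.0004
330 [-1.000e-04 -3.000e-03 -1.413e-01] -0.003
338 [-0.0006 -0.0072 -0.142 ] -0.0072
346 [-0.001  -0.0106 -0.1415] -0.0106
354 [-0.0016 -0.0146 -0.1418] -0.0147
362 [-0.002  -0.0177 -0.1409] -0.0178
370 [-0.0025 -0.0222 -0.1415] -0.0223
378 [-0.0426 -0.3358 -0.4549] -0.3385
386 [-0.0447 -0.3523 -0.4557] -0.3551
394 [-0.0466 -0.3673 -0.4547] -0.3703
```

Run:
```python
from h import *
a=cv2.imread('pics/side2.png')[90:220,190:340];cv2.imwrite('pics/s2c.png',cv2.resize(a,None,fx=5,fy=4.5,interpolation=cv2.INTER_CUBIC))
```

```text
(no output)
```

View pics/s2c.png

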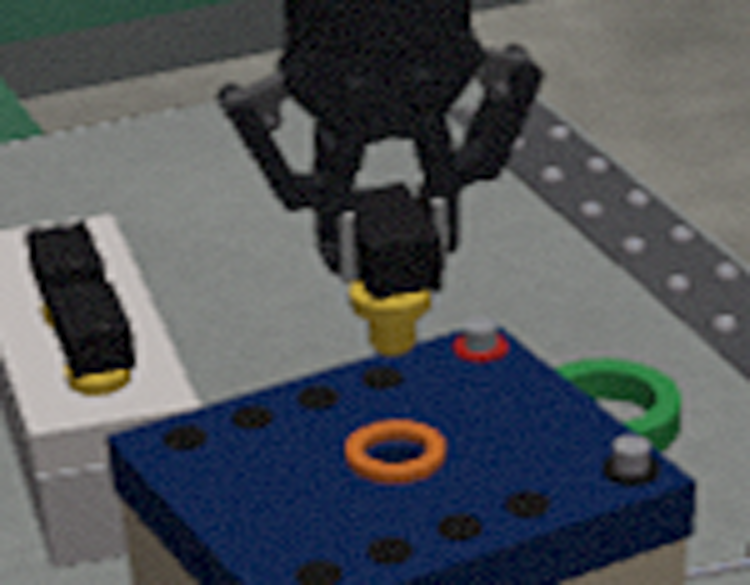

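The ring averages (0.549,-0.000) over three estimates, and the held plug's axis is at about (0.549,-0.001), so the error is around 1 mm, within the 1.5 mm clearance. The head centre lies 0.158 below the TCP, so home should be at TCP z of about 0.377. I'll lower in stages.

Emit:
step_arm:
  motion:
    - {"gripper": 20, "delta_pos": [-0.01, 0.02, -0.5], "turn": 0}
    - {"gripper": 20, "delta_pos": [0, 0, -0.7], "turn": 0}
    - {"gripper": 20, "delta_pos": [0, 0, -0.7], "turn": 0}
    - {"gripper": 20, "delta_pos": [0, 0, -0.3], "turn": 0}
    - {"gripper": 20, "delta_pos": [0, 0, -0.15], "turn": 0}
    - {"gripper": 20, "delta_pos": [0, 0, -0.15], "turn": 0}
    - {"gripper": 20, "delta_pos": [0, 0, -0.1], "turn": 0}
    - {"gripper": 20, "delta_pos": [0, 0, 0], "turn": 0}

```text
time: 7.55
ee_pos: [0.5492, -0.0006, 0.3943]
tcp_rot: [3.141, -0.0, 1.443]
contact_force: [0.2, 0.1, -0.5]
grip_width: 0.0327
```

Emit:
step_arm:
  motion:
    - {"gripper": 20, "delta_pos": [0, 0, -0.1], "turn": 0}
    - {"gripper": 20, "delta_pos": [0, 0, -0.1], "turn": 0}
    - {"gripper": 20, "delta_pos": [0, 0, -0.1], "turn": 0}
    - {"gripper": 20, "delta_pos": [0, 0, 0], "turn": 0}

```text
time: 7.95
ee_pos: [0.5491, -0.0007, 0.3863]
tcp_rot: [-3.141, 0.0, 1.443]
contact_force: [-0.4, 0.6, -1.7]
grip_width: 0.0326
```

Emit:
step_arm:
  motion:
    - {"gripper": 20, "delta_pos": [0, 0, -0.1], "turn": 0}
    - {"gripper": 20, "delta_pos": [0, 0, -0.1], "turn": 0}
    - {"gripper": 20, "delta_pos": [0, 0, 0], "turn": 0}

```text
time: 8.25
ee_pos: [0.5491, -0.0006, 0.3813]
tcp_rot: [-3.141, 0.0, 1.443]
contact_force: [-0.7, 0.6, -0.1]
grip_width: 0.0325
```

The stem is in the hole without resistance. Next come small steps until contact.

Emit:
step_arm:
  motion:
    - {"gripper": 20, "delta_pos": [0, 0, -0.08], "turn": 0}
    - {"gripper": 20, "delta_pos": [0, 0, -0.06], "turn": 0}
    - {"gripper": 20, "delta_pos": [0, 0, 0], "turn": 0}

```text
time: 8.55
ee_pos: [0.5491, -0.0006, 0.378]
tcp_rot: [-3.141, 0.0, 1.443]
contact_force: [0.5, 0.9, -0.7]
grip_width: 0.0323
```

Emit:
step_arm:
  motion:
    - {"gripper": 20, "delta_pos": [0, 0, -0.03], "turn": 0}
    - {"gripper": 20, "delta_pos": [0, 0, 0], "turn": 0}

```text
time: 8.75
ee_pos: [0.5491, -0.0006, 0.3774]
tcp_rot: [3.142, -0.0, 1.443]
contact_force: [1.2, 0.8, -0.0]
grip_width: 0.0327
```

Emit:
step_arm:
  motion:
    - {"gripper": 20, "delta_pos": [0, 0, -0.04], "turn": 0}
    - {"gripper": 20, "delta_pos": [0, 0, 0], "turn": 0}

```text
time: 8.95
ee_pos: [0.5491, -0.0006, 0.3764]
tcp_rot: [-3.141, 0.0, 1.443]
contact_force: [0.5, -0.1, -0.7]
grip_width: 0.0326
```

Emit:
step_arm:
  motion:
    - {"gripper": 20, "delta_pos": [0, 0, -0.04], "turn": 0}
    - {"gripper": 20, "delta_pos": [0, 0, 0], "turn": 0}

```text
time: 9.15
ee_pos: [0.5492, -0.0006, 0.3756]
tcp_rot: [3.141, 0.0, 1.443]
contact_force: [-0.6, -0.8, 1.7]
grip_width: 0.033
```

Emit:
step_arm:
  motion:
    - {"gripper": 20, "delta_pos": [0, 0, -0.04], "turn": 0}
    - {"gripper": 20, "delta_pos": [0, 0, 0], "turn": 0}

```text
time: 9.35
ee_pos: [0.5492, -0.0006, 0.3748]
tcp_rot: [3.141, 0.0, 1.443]
contact_force: [-2.3, 0.1, 5.6]
grip_width: 0.0325
```

Emit:
step_arm:
  motion:
    - {"gripper": 20, "delta_pos": [0, 0, -0.03], "turn": 0}
    - {"gripper": 20, "delta_pos": [0, 0, 0], "turn": 0}

```text
time: 9.55
ee_pos: [0.5492, -0.0006, 0.3743]
tcp_rot: [3.141, -0.0, 1.443]
contact_force: [-3.5, -0.8, 8.3]
grip_width: 0.0326
```

Emit:
step_arm:
  motion:
    - {"gripper": 20, "delta_pos": [0, 0, -0.03], "turn": 0}
    - {"gripper": 20, "delta_pos": [0, 0, 0], "turn": 0}
    - {"gripper": 20, "delta_pos": [0, 0, 0], "turn": 0}

```text
time: 9.85
ee_pos: [0.5491, -0.0007, 0.3739]
tcp_rot: [3.141, 0.0, 1.443]
contact_force: [-5.3, 0.6, 11.1]
grip_width: 0.0325
```

Emit:
step_arm:
  motion:
    - {"gripper": 20, "delta_pos": [-0.02, 0, -0.02], "turn": 0}
    - {"gripper": 20, "delta_pos": [0, 0, 0], "turn": 0}
    - {"gripper": 20, "delta_pos": [0, 0, 0], "turn": 0}

```text
time: 10.15
ee_pos: [0.5488, -0.0006, 0.3738]
tcp_rot: [3.139, -0.0, 1.443]
contact_force: [-2.7, 0.4, 11.7]
grip_width: 0.0329
```

The push reached 11.7 N, so I'll ease off, release and rise.

Emit:
step_arm:
  motion:
    - {"gripper": 20, "delta_pos": [0, 0, 0.04], "turn": 0}
    - {"gripper": 20, "delta_pos": [0, 0, 0], "turn": 0}
    - {"gripper": 38, "delta_pos": [0, 0, 0], "turn": 0}
    - {"gripper": 45, "delta_pos": [0, 0, 0], "turn": 0}
    - {"gripper": 60, "delta_pos": [0, 0, 0], "turn": 0}
    - {"gripper": 75, "delta_pos": [0, 0, 0], "turn": 0}
    - {"gripper": 80, "delta_pos": [0, 0, 0], "turn": 0}
    - {"gripper": 80, "delta_pos": [0, 0, 0.6], "turn": 0}
    - {"gripper": 80, "delta_pos": [0, 0, 1], "turn": 0}
    - {"gripper": 80, "delta_pos": [0, 0, 1], "turn": 0}
    - {"gripper": 80, "delta_pos": [0, 0, 0.5], "turn": 0}
    - {"gripper": 80, "delta_pos": [0, 0, 0], "turn": 0}
  newtons: 20

```text
time: 11.35
ee_pos: [0.5487, -0.0006, 0.4522]
tcp_rot: [3.139, -0.0, 1.443]
contact_force: [-1.3, -0.4, -0.6]
grip_width: 0.0797
```

Run:
```python
from cell import monitor,cams
from h import *
s=monitor.get_state();print(s['time'],s['ee_pos'])
for n in('wrist','side'):
    c=cams.calibration(n);p,d=cams.snapshot(n);np.savez(n+'3.npz',p=p,d=d,ee=s['ee_pos'],**c)
    cv2.imwrite(f'pics/{n}3.png',p[:,:,::-1])
    if n=='side': cv2.imwrite('pics/s3c.png',cv2.resize(p[90:220,190:340,::-1],None,fx=5,fy=4.5,interpolation=cv2.INTER_CUBIC))
    z=dict(np.load(n+'3.npz'));W=grid(z)
    if n=='wrist':
        m=(p.max(2)<90)&(W[...,2]>.228)&(W[...,2]<.245)&(np.abs(W[...,0]-.549)<.04)&(np.abs(W[...,1])<.05)
        q=W[m];print(q.mean(0),np.percentile(q[:,2],[5,50,95]),cv2.minAreaRect(q[:,:2].astype(np.float32)*1000))
```

```text
11.35 [ 0.54873295 -0.00064307  0.45221562]
[ 0.54885924 -0.00318095  0.23346823] [0.23140731 0.23365142 0.2347128 ] ((549.2493286132812, -0.44878387451171875), (55.33832931518555, 35.74403762817383), 82.64008331298828)
```

View pics/s3c.png

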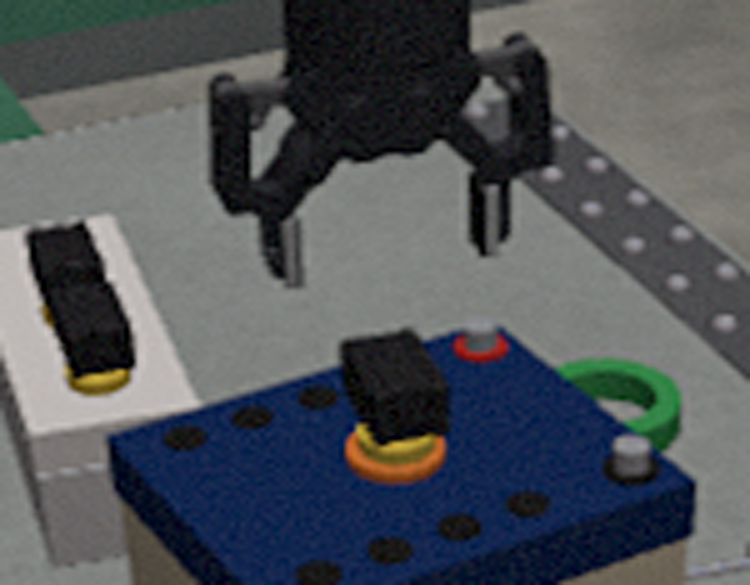

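View pics/wrist3.png

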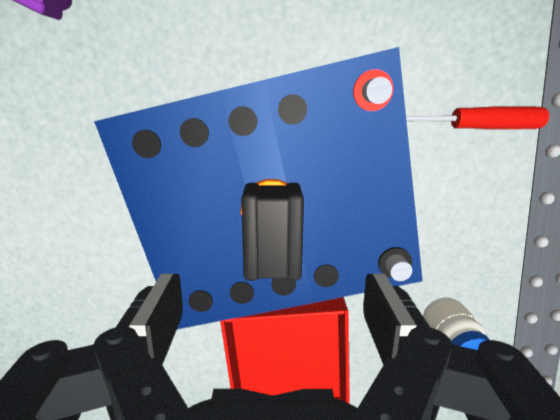

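The firm plug sits flat on the ring, with its head top at 0.234 (0.235 expected) and centred within about 1 mm of the ring. Next is the nearest remaining plug, plug 3 at (0.478,0.2394).

Emit:
step_arm:
  motion:
    - {"gripper": 80, "delta_pos": [-0.28, 0.6, 0], "turn": 0}
    - {"gripper": 80, "delta_pos": [-0.28, 1, 0], "turn": 0}
    - {"gripper": 80, "delta_pos": [-0.28, 1, 0], "turn": 0}
    - {"gripper": 80, "delta_pos": [-0.28, 1, 0], "turn": 0}
    - {"gripper": 80, "delta_pos": [-0.28, 1, 0], "turn": 0}
    - {"gripper": 80, "delta_pos": [-0.28, 1, 0], "turn": 0}
    - {"gripper": 80, "delta_pos": [-0.28, 1, -0.3], "turn": 0}
    - {"gripper": 80, "delta_pos": [-0.28, 1, -0.5], "turn": 0}
    - {"gripper": 80, "delta_pos": [-0.28, 1, -0.5], "turn": 0}
    - {"gripper": 80, "delta_pos": [-0.31, 1, -0.5], "turn": 0}
    - {"gripper": 80, "delta_pos": [0, 0, -0.2], "turn": 0}
    - {"gripper": 80, "delta_pos": [0, 0, 0], "turn": 0}

```text
time: 12.65
ee_pos: [0.4771, 0.2398, 0.3995]
tcp_rot: [-3.139, 0.001, 1.444]
contact_force: [1.0, -0.8, -0.2]
grip_width: 0.0803
```

Run:
```python
from cell import monitor,cams
from h import *
s=monitor.get_state();print(s['time'],s['ee_pos'])
n='wrist'
c=cams.calibration(n);p,d=cams.snapshot(n);np.savez(n+'4.npz',p=p,d=d,ee=s['ee_pos'],**c)
cv2.imwrite(f'pics/{n}4.png',p[:,:,::-1]);z=dict(np.load(n+'4.npz'));W=grid(z)
m=(p.max(2)<90)&(W[...,2]>.144)&(W[...,2]<.16)&(np.abs(W[...,0]-.48)<.04)
k,l,st,c=cv2.connectedComponentsWithStats(m.astype(np.uint8))
for i in range(1,k):
    if st[i,4]>200:
        q=W[l==i];print(c[i],q.mean(0),cv2.minAreaRect(q[:,:2].astype(np.float32)*1000))
```

```text
12.65 [0.47714459 0.2398258  0.39950351]
[273.7503484  101.04658571] [0.48716704 0.31576047 0.15114297] ((487.1228332519531, 313.9492492675781), (54.427711486816406, 35.254554748535156), 82.47753143310547)
[273.58576549 217.84613415] [0.47769526 0.24176373 0.15094795] ((477.19354248046875, 239.98265075683594), (55.435218811035156, 35.80112075805664), 83.32525634765625)
[342.12204724 393.17716535] [0.51365718 0.08541772 0.15134023] ((511.66375732421875, 85.11066436767578), (16.784208297729492, 3.788905620574951), 5.460886001586914)
```

View pics/wrist4.png

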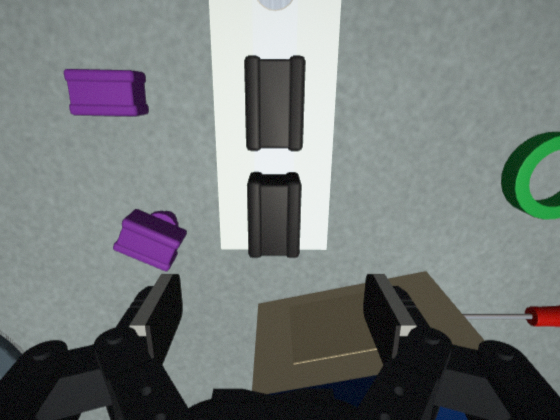

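Plug 3 is at (274,218), measured at (0.4772,0.240), and the tool is aligned with it. I'll descend and squeeze at 20 N.

Emit:
step_arm:
  motion:
    - {"gripper": 80, "delta_pos": [0, 0, -0.8], "turn": 0}
    - {"gripper": 80, "delta_pos": [0, 0, -0.9], "turn": 0}
    - {"gripper": 80, "delta_pos": [0, 0, -0.9], "turn": 0}
    - {"gripper": 80, "delta_pos": [0, 0, -0.9], "turn": 0}
    - {"gripper": 70, "delta_pos": [0, 0, -0.5], "turn": 0}
    - {"gripper": 60, "delta_pos": [0, 0, -0.2], "turn": 0}
    - {"gripper": 45, "delta_pos": [0, 0, 0], "turn": 0}
    - {"gripper": 40, "delta_pos": [0, 0, 0], "turn": 0}
    - {"gripper": 30, "delta_pos": [0, 0, 0], "turn": 0}
    - {"gripper": 15, "delta_pos": [0, 0, 0], "turn": 0}
    - {"gripper": 15, "delta_pos": [0, 0, 0], "turn": 0}
    - {"gripper": 15, "delta_pos": [0, 0, 0], "turn": 0}

```text
time: 13.9
ee_pos: [0.4781, 0.2395, 0.2972]
tcp_rot: [3.14, -0.001, 1.443]
contact_force: [-1.4, -0.9, 6.9]
grip_width: 0.0232
```

Emit:
step_arm:
  motion:
    - {"gripper": 15, "delta_pos": [0, 0, 0], "turn": 0}
    - {"gripper": 15, "delta_pos": [0, 0, 0], "turn": 0}
    - {"gripper": 15, "delta_pos": [0, 0, 0], "turn": 0}

```text
time: 14.2
ee_pos: [0.4781, 0.2395, 0.2972]
tcp_rot: [3.14, -0.001, 1.443]
contact_force: [-0.3, -0.5, 6.9]
grip_width: 0.0234
```

At 23.4 mm plug 3 is soft and dented. I'll lift it high and carry it to the bin past the inner side of the seated plug.

Emit:
step_arm:
  motion:
    - {"gripper": 15, "delta_pos": [0, 0, 0.4], "turn": 0}
    - {"gripper": 15, "delta_pos": [0, 0, 1], "turn": 0}
    - {"gripper": 15, "delta_pos": [0, 0, 1], "turn": 0}
    - {"gripper": 15, "delta_pos": [0, 0, 1], "turn": 0}
    - {"gripper": 15, "delta_pos": [0, 0, 1], "turn": 0}
    - {"gripper": 15, "delta_pos": [0, 0, 1], "turn": 0}
    - {"gripper": 15, "delta_pos": [0, 0, 1], "turn": 0}
    - {"gripper": 15, "delta_pos": [0, 0, 1], "turn": 0}
    - {"gripper": 15, "delta_pos": [0, -0.5, 0.5], "turn": 0}
    - {"gripper": 15, "delta_pos": [0, -1, 0], "turn": 0}
    - {"gripper": 15, "delta_pos": [0, -1, 0], "turn": 0}
    - {"gripper": 15, "delta_pos": [0, -1, 0], "turn": 0}
  newtons: 25

```text
time: 15.4
ee_pos: [0.4774, 0.1503, 0.4934]
tcp_rot: [-3.141, 0.0, 1.443]
contact_force: [-0.1, 0.7, -1.1]
grip_width: 0.0232
```

Emit:
step_arm:
  motion:
    - {"gripper": 15, "delta_pos": [0, -1, 0], "turn": 0}
    - {"gripper": 15, "delta_pos": [0, -1, 0], "turn": 0}
    - {"gripper": 15, "delta_pos": [0, -1, 0], "turn": 0}
    - {"gripper": 15, "delta_pos": [0, -1, 0], "turn": 0}
    - {"gripper": 15, "delta_pos": [0, -1, 0], "turn": 0}
    - {"gripper": 15, "delta_pos": [0, -1, 0], "turn": 0}
    - {"gripper": 15, "delta_pos": [0, -1, 0], "turn": 0}
    - {"gripper": 15, "delta_pos": [0, -1, 0], "turn": 0}
    - {"gripper": 15, "delta_pos": [0, -1, 0], "turn": 0}
    - {"gripper": 15, "delta_pos": [0.3, -1, 0], "turn": 0}
    - {"gripper": 15, "delta_pos": [0.4, -1, 0], "turn": 0}
    - {"gripper": 15, "delta_pos": [0.4, -1, 0], "turn": 0}

```text
time: 16.6
ee_pos: [0.5049, -0.1498, 0.4934]
tcp_rot: [-3.141, 0.0, 1.443]
contact_force: [0.4, -0.1, -1.5]
grip_width: 0.0231
```

Emit:
step_arm:
  motion:
    - {"gripper": 15, "delta_pos": [0.4, -1, 0], "turn": 0}
    - {"gripper": 15, "delta_pos": [0.4, -1, 0], "turn": 0}
    - {"gripper": 15, "delta_pos": [0.4, -1, 0], "turn": 0}
    - {"gripper": 15, "delta_pos": [0, -0.4, 0], "turn": 0}
    - {"gripper": 15, "delta_pos": [0, 0, -0.6], "turn": 0}
    - {"gripper": 15, "delta_pos": [0, 0, -1], "turn": 0}
    - {"gripper": 15, "delta_pos": [0, 0, -1], "turn": 0}
    - {"gripper": 15, "delta_pos": [0, 0, -1], "turn": 0}
    - {"gripper": 15, "delta_pos": [0, 0, -1], "turn": 0}
    - {"gripper": 15, "delta_pos": [0, 0, -1], "turn": 0}
    - {"gripper": 15, "delta_pos": [0, 0, -1], "turn": 0}
    - {"gripper": 15, "delta_pos": [0, 0, -0.5], "turn": 0}

```text
time: 17.8
ee_pos: [0.5343, -0.2329, 0.3141]
tcp_rot: [-3.139, -0.001, 1.443]
contact_force: [-0.2, 1.0, -2.3]
grip_width: 0.023
```

Run:
```python
from cell import monitor,cams
from h import *
s=monitor.get_state();print(s['time'],s['ee_pos'],s['grip_width'])
p,d=cams.snapshot('side');cv2.imwrite('pics/side5.png',p[:,:,::-1])
```

```text
17.8 [ 0.53434657 -0.23290085  0.31408956] 0.022993223581248053
```

View pics/side5.png

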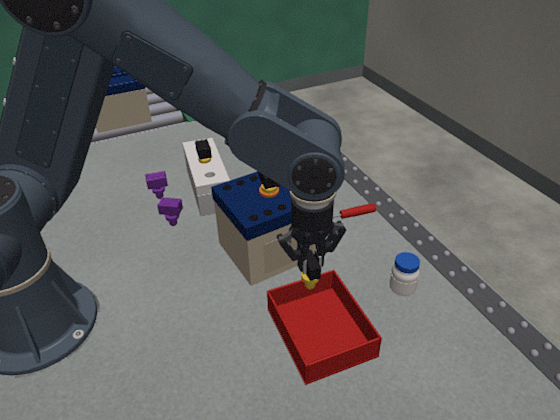

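The plug is held above the near half of the bin. I'll move a little further in, lower it and release.

Emit:
step_arm:
  motion:
    - {"gripper": 15, "delta_pos": [0.08, -0.7, 0], "turn": 0}
    - {"gripper": 15, "delta_pos": [0, 0, -0.8], "turn": 0}
    - {"gripper": 15, "delta_pos": [0, 0, -0.8], "turn": 0}
    - {"gripper": 15, "delta_pos": [0, 0, -0.8], "turn": 0}
    - {"gripper": 15, "delta_pos": [0, 0, -0.5], "turn": 0}
    - {"gripper": 15, "delta_pos": [0, 0, 0], "turn": 0}
    - {"gripper": 30, "delta_pos": [0, 0, 0], "turn": 0}
    - {"gripper": 45, "delta_pos": [0, 0, 0], "turn": 0}
    - {"gripper": 52, "delta_pos": [0, 0, 0], "turn": 0}
    - {"gripper": 52, "delta_pos": [0, 0, 0], "turn": 0}
    - {"gripper": 52, "delta_pos": [0, 0, 0.6], "turn": 0}
  newtons: 20

```text
time: 18.95
ee_pos: [0.537, -0.2504, 0.2577]
tcp_rot: [-3.139, -0.001, 1.443]
contact_force: [-0.0, 0.4, -0.2]
grip_width: 0.0521
```

Emit:
step_arm:
  motion:
    - {"gripper": 60, "delta_pos": [0, 0, 1], "turn": 0}
    - {"gripper": 80, "delta_pos": [0, 0, 1], "turn": 0}
    - {"gripper": 80, "delta_pos": [0, 0, 1], "turn": 0}
    - {"gripper": 80, "delta_pos": [0, 0, 1], "turn": 0}
    - {"gripper": 80, "delta_pos": [0, 0, 1], "turn": 0}
    - {"gripper": 80, "delta_pos": [0, 0, 1], "turn": 0}
    - {"gripper": 80, "delta_pos": [0, 0, 1], "turn": 0}

```text
time: 19.65
ee_pos: [0.537, -0.2504, 0.4359]
tcp_rot: [3.141, 0.0, 1.443]
contact_force: [-0.6, 0.4, 0.2]
grip_width: 0.0798
```

Run:
```python
from cell import monitor,cams
from h import *
s=monitor.get_state();print(s['time'],s['ee_pos'],s['grip_width'])
p,d=cams.snapshot('wrist');cv2.imwrite('pics/wrist6.png',p[:,:,::-1])
```

```text
19.65 [ 0.53704816 -0.25041054  0.43588216] 0.07981900640005381
```

View pics/wrist6.png

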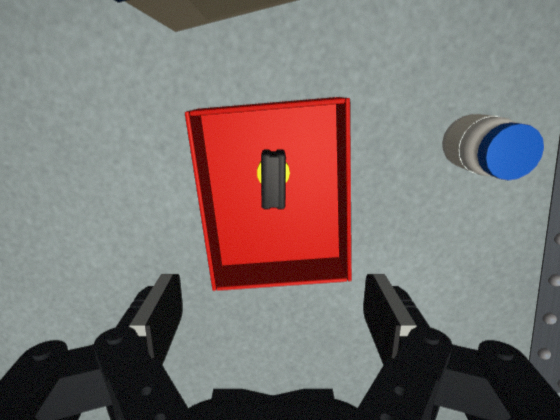

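Plug 3 stands dented in the bin at (273,180). Now for plug 2 at (0.487,0.314).

Emit:
step_arm:
  motion:
    - {"gripper": 80, "delta_pos": [-0.4, 0.6, 0.5], "turn": 0}
    - {"gripper": 80, "delta_pos": [-0.4, 1, 0], "turn": 0}
    - {"gripper": 80, "delta_pos": [-0.4, 1, 0], "turn": 0}
    - {"gripper": 80, "delta_pos": [-0.4, 1, 0], "turn": 0}
    - {"gripper": 80, "delta_pos": [-0.4, 1, 0], "turn": 0}
    - {"gripper": 80, "delta_pos": [0, 1, 0], "turn": 0}
    - {"gripper": 80, "delta_pos": [0, 1, 0], "turn": 0}
    - {"gripper": 80, "delta_pos": [0, 1, 0], "turn": 0}
    - {"gripper": 80, "delta_pos": [0, 1, 0], "turn": 0}
    - {"gripper": 80, "delta_pos": [0, 1, 0], "turn": 0}
    - {"gripper": 80, "delta_pos": [0, 1, 0], "turn": 0}
    - {"gripper": 80, "delta_pos": [0, 1, 0], "turn": 0}

```text
time: 20.9
ee_pos: [0.487, 0.0404, 0.447]
tcp_rot: [3.14, -0.0, 1.443]
contact_force: [0.4, -0.5, -1.0]
grip_width: 0.0798
```

Emit:
step_arm:
  motion:
    - {"gripper": 80, "delta_pos": [0, 1, 0], "turn": 0}
    - {"gripper": 80, "delta_pos": [0, 1, 0], "turn": 0}
    - {"gripper": 80, "delta_pos": [0, 1, 0], "turn": 0}
    - {"gripper": 80, "delta_pos": [0, 1, 0], "turn": 0}
    - {"gripper": 80, "delta_pos": [0, 1, -0.3], "turn": 0}
    - {"gripper": 80, "delta_pos": [0, 1, -0.5], "turn": 0}
    - {"gripper": 80, "delta_pos": [0, 1, -0.5], "turn": 0}
    - {"gripper": 80, "delta_pos": [0, 1, -0.5], "turn": 0}
    - {"gripper": 80, "delta_pos": [0, 1, 0], "turn": 0}
    - {"gripper": 80, "delta_pos": [0, 1, 0], "turn": 0}
    - {"gripper": 80, "delta_pos": [0, 1, 0], "turn": 0}
    - {"gripper": 80, "delta_pos": [0, 0, 0], "turn": 0}

```text
time: 22.1
ee_pos: [0.4869, 0.3164, 0.4018]
tcp_rot: [3.141, -0.001, 1.445]
contact_force: [0.3, -0.6, 0.1]
grip_width: 0.0799
```

Emit:
step_arm:
  motion:
    - {"gripper": 80, "delta_pos": [0.01, -0.1, -0.8], "turn": 0}
    - {"gripper": 80, "delta_pos": [0, 0, -0.85], "turn": 0}
    - {"gripper": 80, "delta_pos": [0, 0, -0.85], "turn": 0}
    - {"gripper": 80, "delta_pos": [0, 0, -0.85], "turn": 0}
    - {"gripper": 70, "delta_pos": [0, 0, -0.6], "turn": 0}
    - {"gripper": 60, "delta_pos": [0, 0, -0.3], "turn": 0}
    - {"gripper": 45, "delta_pos": [0, 0, 0], "turn": 0}
    - {"gripper": 40, "delta_pos": [0, 0, 0], "turn": 0}
    - {"gripper": 30, "delta_pos": [0, 0, 0], "turn": 0}
    - {"gripper": 15, "delta_pos": [0, 0, 0], "turn": 0}
    - {"gripper": 15, "delta_pos": [0, 0, 0], "turn": 0}
    - {"gripper": 15, "delta_pos": [0, 0, 0], "turn": 0}

```text
time: 23.3
ee_pos: [0.4879, 0.3119, 0.2961]
tcp_rot: [3.14, -0.001, 1.443]
contact_force: [-1.5, -2.2, 6.7]
grip_width: 0.0235
```

Emit:
step_arm:
  motion:
    - {"gripper": 15, "delta_pos": [0, 0, 0], "turn": 0}
    - {"gripper": 15, "delta_pos": [0, 0, 0], "turn": 0}
    - {"gripper": 15, "delta_pos": [0, 0, 0], "turn": 0}

```text
time: 23.6
ee_pos: [0.4878, 0.3119, 0.2961]
tcp_rot: [3.14, -0.001, 1.443]
contact_force: [-1.8, -1.3, 6.7]
grip_width: 0.0235
```

Plug 2 is soft as well, at 23.5 mm. I'll carry it to the far half of the bin.

Emit:
step_arm:
  motion:
    - {"gripper": 15, "delta_pos": [0, 0, 0.4], "turn": 0}
    - {"gripper": 15, "delta_pos": [0, 0, 1], "turn": 0}
    - {"gripper": 15, "delta_pos": [0, 0, 1], "turn": 0}
    - {"gripper": 15, "delta_pos": [0, 0, 1], "turn": 0}
    - {"gripper": 15, "delta_pos": [0, 0, 1], "turn": 0}
    - {"gripper": 15, "delta_pos": [0, 0, 1], "turn": 0}
    - {"gripper": 15, "delta_pos": [0, 0, 1], "turn": 0}
    - {"gripper": 15, "delta_pos": [0, 0, 1], "turn": 0}
    - {"gripper": 15, "delta_pos": [-0.1, -0.5, 0.5], "turn": 0}
    - {"gripper": 15, "delta_pos": [-0.1, -1, 0], "turn": 0}
    - {"gripper": 15, "delta_pos": [-0.1, -1, 0], "turn": 0}
    - {"gripper": 15, "delta_pos": [-0.1, -1, 0], "turn": 0}
  newtons: 25

```text
time: 24.8
ee_pos: [0.477, 0.2228, 0.4921]
tcp_rot: [-3.141, 0.0, 1.443]
contact_force: [0.7, -0.7, -0.4]
grip_width: 0.0232
```

Emit:
step_arm:
  motion:
    - {"gripper": 15, "delta_pos": [0, -1, 0], "turn": 0}
    - {"gripper": 15, "delta_pos": [0, -1, 0], "turn": 0}
    - {"gripper": 15, "delta_pos": [0, -1, 0], "turn": 0}
    - {"gripper": 15, "delta_pos": [0, -1, 0], "turn": 0}
    - {"gripper": 15, "delta_pos": [0, -1, 0], "turn": 0}
    - {"gripper": 15, "delta_pos": [0, -1, 0], "turn": 0}
    - {"gripper": 15, "delta_pos": [0, -1, 0], "turn": 0}
    - {"gripper": 15, "delta_pos": [0, -1, 0], "turn": 0}
    - {"gripper": 15, "delta_pos": [0, -1, 0], "turn": 0}
    - {"gripper": 15, "delta_pos": [0, -1, 0], "turn": 0}
    - {"gripper": 15, "delta_pos": [0, -1, 0], "turn": 0}
    - {"gripper": 15, "delta_pos": [0, -1, 0], "turn": 0}

```text
time: 26.0
ee_pos: [0.4767, -0.077, 0.4921]
tcp_rot: [-3.141, 0.0, 1.443]
contact_force: [-0.3, 0.8, -1.2]
grip_width: 0.0236
```

Emit:
step_arm:
  motion:
    - {"gripper": 15, "delta_pos": [0.4, -1, 0], "turn": 0}
    - {"gripper": 15, "delta_pos": [0.4, -1, 0], "turn": 0}
    - {"gripper": 15, "delta_pos": [0.4, -1, 0], "turn": 0}
    - {"gripper": 15, "delta_pos": [0.4, -1, 0], "turn": 0}
    - {"gripper": 15, "delta_pos": [0.4, -1, 0], "turn": 0}
    - {"gripper": 15, "delta_pos": [0.4, -1, 0], "turn": 0}
    - {"gripper": 15, "delta_pos": [0, -1, 0], "turn": 0}
    - {"gripper": 15, "delta_pos": [0, -1, 0], "turn": 0}
    - {"gripper": 15, "delta_pos": [0, -1, 0], "turn": 0}
    - {"gripper": 15, "delta_pos": [0, -0.8, 0], "turn": 0}
    - {"gripper": 15, "delta_pos": [0, 0, 0], "turn": 0}

```text
time: 27.1
ee_pos: [0.5368, -0.3228, 0.4917]
tcp_rot: [-3.141, 0.0, 1.441]
contact_force: [-1.0, -0.1, -1.4]
grip_width: 0.0235
```

Emit:
step_arm:
  motion:
    - {"gripper": 15, "delta_pos": [0, 0, -0.7], "turn": 0}
    - {"gripper": 15, "delta_pos": [0, 0, -1], "turn": 0}
    - {"gripper": 15, "delta_pos": [0, 0, -1], "turn": 0}
    - {"gripper": 15, "delta_pos": [0, 0, -1], "turn": 0}
    - {"gripper": 15, "delta_pos": [0, 0, -1], "turn": 0}
    - {"gripper": 15, "delta_pos": [0, 0, -1], "turn": 0}
    - {"gripper": 15, "delta_pos": [0, 0, -1], "turn": 0}
    - {"gripper": 15, "delta_pos": [0, 0, -1], "turn": 0}
    - {"gripper": 15, "delta_pos": [0, 0, -1], "turn": 0}
    - {"gripper": 15, "delta_pos": [0, 0, -0.8], "turn": 0}
    - {"gripper": 15, "delta_pos": [0, 0, -0.4], "turn": 0}
    - {"gripper": 15, "delta_pos": [0, 0, 0], "turn": 0}

```text
time: 28.3
ee_pos: [0.5374, -0.3201, 0.2438]
tcp_rot: [-3.14, -0.001, 1.443]
contact_force: [-0.1, -0.2, -0.5]
grip_width: 0.0236
```

Emit:
step_arm:
  motion:
    - {"gripper": 15, "delta_pos": [0, 0, -0.15], "turn": 0}
    - {"gripper": 15, "delta_pos": [0, 0, 0], "turn": 0}
    - {"gripper": 30, "delta_pos": [0, 0, 0], "turn": 0}
    - {"gripper": 45, "delta_pos": [0, 0, 0], "turn": 0}
    - {"gripper": 52, "delta_pos": [0, 0, 0], "turn": 0}
    - {"gripper": 52, "delta_pos": [0, 0, 0], "turn": 0}
    - {"gripper": 52, "delta_pos": [0, 0, 0.6], "turn": 0}
    - {"gripper": 60, "delta_pos": [0, 0, 1], "turn": 0}
    - {"gripper": 80, "delta_pos": [0, 0, 1], "turn": 0}
    - {"gripper": 80, "delta_pos": [0, 0, 1], "turn": 0}
    - {"gripper": 80, "delta_pos": [0, 0, 1], "turn": 0}
    - {"gripper": 80, "delta_pos": [0, 0, 1], "turn": 0}
  newtons: 20

```text
time: 29.5
ee_pos: [0.5375, -0.3205, 0.3833]
tcp_rot: [3.141, 0.0, 1.443]
contact_force: [0.0, -0.3, -0.0]
grip_width: 0.0797
```

Emit:
step_arm:
  motion:
    - {"gripper": 80, "delta_pos": [-1, -0.5, 1], "turn": 0}
    - {"gripper": 80, "delta_pos": [-1, -0.5, 1], "turn": 0}
    - {"gripper": 80, "delta_pos": [-1, -0.5, 0], "turn": 0}
    - {"gripper": 80, "delta_pos": [-1, -0.5, 0], "turn": 0}
    - {"gripper": 80, "delta_pos": [-1, 0, 0], "turn": 0}
    - {"gripper": 80, "delta_pos": [0, 0, 0], "turn": 0}

```text
time: 30.1
ee_pos: [0.4105, -0.3708, 0.4323]
tcp_rot: [3.141, 0.001, 1.441]
contact_force: [-0.5, -0.4, -0.7]
grip_width: 0.0797
```

Run:
```python
from cell import monitor,cams
from h import *
s=monitor.get_state();print(s['time'],s['ee_pos'],s['grip_width'],s['contact_force'])
for n in('top','side'):
    z=dict(cams.calibration(n));z['p'],z['d']=cams.snapshot(n);p=z['p'];cv2.imwrite(f'pics/{n}7.png',p[:,:,::-1]);W=grid(z)
    for nm,a in(('bin',(W[...,1]<-.18)&(W[...,1]>-.39)&(W[...,2]>.045)&(W[...,2]<.1)),('port',(abs(W[...,1])<.05)&(W[...,2]>.222)&(W[...,2]<.25))):
        m=(p.max(2)<75)&a&(abs(W[...,0]-.54)<.08)
        k,l,st,c=cv2.connectedComponentsWithStats(m.astype(np.uint8))
        for i in range(1,k):
            if st[i,4]>50:
                q=W[l==i];print(n,nm,c[i],st[i,4],q.mean(0),np.percentile(q[:,2],[10,90]),cv2.minAreaRect(q[:,:2].astype(np.float32)*1000))
```

```text
30.1 [ 0.41047766 -0.37082088  0.43228782] 0.07968201231835402 [-0.51052519 -0.41556077 -0.71939207]
top bin [374.58823529 228.45098039] 51 [ 0.53343895 -0.24454989  0.07917391] [0.07380617 0.0837627 ] ((531.6459350585938, -248.22744750976562), (50.55359649658203, 15.664033889770508), 68.70008850097656)
top bin [402.27272727 227.75      ] 88 [ 0.5372091  -0.31592197  0.07833637] [0.07304685 0.08271883] ((537.8549194335938, -318.0680236816406), (51.77374267578125, 18.384124755859375), 82.82420349121094)
top port [282.6091954  209.82758621] 87 [ 0.56163377 -0.00397378  0.23371523] [0.23108867 0.23628545] ((561.6795043945312, -4.549385070800781), (51.08156967163086, 8.61936092376709), 83.06026458740234)
top port [280.91176471 220.31372549] 102 [ 0.53751799 -0.00071145  0.23334146] [0.23075037 0.23632561] ((537.6416015625, -0.9880046844482422), (51.46760177612305, 10.310330390930176), 82.27338409423828)
side bin [355.40625  306.390625] 128 [ 0.60950705 -0.28953098  0.05250818] [0.04764523 0.0563418 ] ((609.4185180664062, -284.53057861328125), (187.2378692626953, 5.497114658355713), 86.44308471679688)
side bin [324.31059683 313.7637028 ] 821 [ 0.53307128 -0.29572778  0.07468195] [0.05993324 0.08175147] ((536.0267944335938, -286.7474365234375), (123.19596862792969, 29.426055908203125), 89.56511688232422)
```

View pics/top7.png

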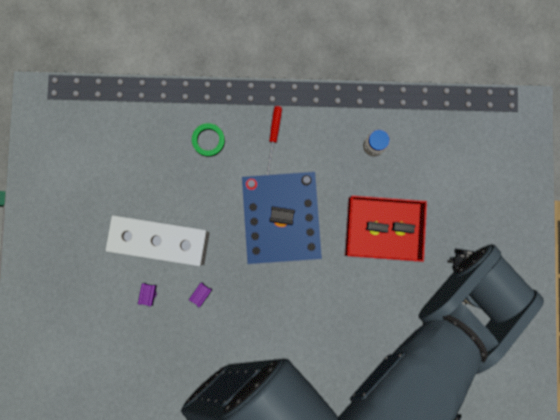

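View pics/side7.png

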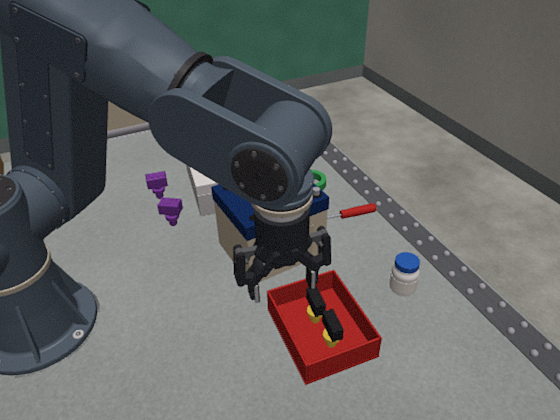

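Both soft plugs stand inside the bin at about (375,228) and (402,228), with head tops at about 0.08, and the firm plug is seated at (282,216). The screwdriver, jar and tape are where they were, and the gripper is clear.

```bash
python3 -c "
from cell import ctrl;print(ctrl.job_done())"
```

```text
the job is handed in; nothing more can be done
None
```

The firm plug is home in the battery port, both soft plugs are in the red bin, and the job was handed in at about 30 s. No verdict was reported.

- **Squeeze test:** at 20 N, the plug farthest from the battery held 33.1 mm, so it is the firm one. The middle and nearest plugs collapsed to about 23.5 mm, so they are soft.
- **Fitting:** I pushed the firm plug onto the seal ring with up to 11.7 N. After release its head top read 0.234 m against 0.235 m expected, within about 1 mm of the ring's centre and at its full 36 mm width. During the push there was a sideways force of about 5 N, which dropped to about 3 N after I shifted the tool about 0.4 mm.
- **Scrap bin:** both soft plugs stand upright and dented inside the walls, with head tops at about 0.08 m.
- **Last checks:** the gripper was open and clear of everything. The screwdriver, jar, tape and purple look-alikes looked unmoved in the last pictures. The cameras disagreed by up to about 3 mm on the ring's position and 5 mm on the plugs', so I used the wrist camera for the plugs and an average for the ring. No check failed.

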